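# Fetch the vial from behind the bottles for weighing

### The job

The vial with the blue cap stands at the back of the grey stand, behind the spray bottle and the measuring cylinder. First set both of these aside upright in the white tray, then stand the blue-capped vial upright in the middle of the balance pan, and after that put the spray bottle and the measuring cylinder back on the stand, each on the very spot where it stood. Leave the other two vials where they are and knock nothing over.

Things in the scene. Friction and masses are not known exactly. Their poses are not given: they have to be found in the camera images.
- stand: flat grey bench stand, a fixed plate 150 (its x) x 210 (its y) x 8 mm; origin at the centre of its underside, x points to its back row. Two large dark rings printed at x = -30, y = -55 and +55 mm (front row, one under the spray bottle and one under the measuring cylinder; which is where varies); three small rings at x = +34, y = -60, 0, +60 mm (back row, one under each vial, in any order)
- side_tray: shallow fixed white tray, 150 (its x) x 230 (its y) mm, walls 5 mm thick, 12 mm high, inner floor 5 mm above the worktop; room for both things side by side along its y; origin at the centre of its underside. Equipment up to 0.12 m high, with a mixer's head hanging over it, stands behind, beyond x = 0.55 m for y above -0.12 m: carry tall things past in front of it, at x below 0.5 m
- pan_center (a point): centre of the top face of the round steel pan (90 mm diameter) of the fixed white bench balance; the pan's top is 46 mm above the worktop; the balance's case is 170 x 130 mm, 34 mm high, and its display lies 76 mm in front of the pan centre, towards -x of this point
- spray_center (a point): spray bottle, pale blue trigger head on a clear, barely visible body, 166 mm tall, 0.19 kg; point on its upright z axis 83 mm above its underside. Body to 98 mm high, x +-28, y -40 to +30 mm; waist to 114 mm high, 30 mm wide; head a block from 114 to 166 mm high, x +-11, y -20 to +32 mm: pinch the head along x from above
- cylinder_center (a point): white, slightly see-through plastic measuring cylinder, 188 mm tall, 0.07 kg; this point lies on its upright axis 94 mm above its underside. Tube of 35 mm outer diameter on a flat foot 54 x 62 mm, 6 mm thick
- vial_blue_center (a point): small white vial with a BLUE screw cap, 22 mm diameter, 45 mm tall (the cap is the top 11 mm, 20 mm wide); the point is its centre, 22.5 mm above its underside; the one to fetch
- vial_white_center (a point): the same vial with a WHITE cap, 22 mm diameter, 45 mm tall, point at its centre; to be left in place
- vial_black_center (a point): the same vial with a BLACK cap, 22 mm diameter, 45 mm tall, point at its centre; to be left in place
Things that resemble listed ones, but are neither listed nor needed, are in the scene too. Leave any red or yellow look-alike of the part that bears vial_blue_center alone.

How it is judged (in metres and radians):
On the way, in this order (a step that is already met when the one before it is completed fails the run):
1. the spray bottle and the measuring cylinder both stand upright in the white tray while the blue-capped vial is still in its place (x of spray_center in the frame of side_tray between -0.07 and 0.07 m and y of spray_center in the frame of side_tray between -0.11 and 0.11 m and z of spray_center in the frame of side_tray between 0.083 and 0.093 m and angle between each of spray_center, cylinder_center's own z axis and vertical below 0.1 rad and x of cylinder_center in the frame of side_tray between -0.07 and 0.07 m and y of cylinder_center in the frame of side_tray between -0.11 and 0.11 m and z of cylinder_center in the frame of side_tray between 0.094 and 0.104 m and distance of vial_blue_center from where it was at the start of the episode below 0.015 m), for 0.2 s.
2. the blue-capped vial stands on the middle of the balance pan while both still stand in the tray (x of spray_center in the frame of side_tray between -0.07 and 0.07 m and y of spray_center in the frame of side_tray between -0.11 and 0.11 m and z of spray_center in the frame of side_tray between 0.083 and 0.093 m and angle between each of spray_center, cylinder_center, vial_blue_center's own z axis and vertical below 0.1 rad and x of cylinder_center in the frame of side_tray between -0.07 and 0.07 m and y of cylinder_center in the frame of side_tray between -0.11 and 0.11 m and z of cylinder_center in the frame of side_tray between 0.094 and 0.104 m and horizontal distance between vial_blue_center and pan_center below 0.015 m and z of vial_blue_center in the frame of pan_center between 0.0175 and 0.0275 m), for 0.2 s.
At the end, for the whole second after the job is handed in: spray bottle and measuring cylinder upright (within 0.1 rad) and each within 15 mm of where it stood at the start; blue-capped vial upright on the pan within 15 mm of its centre; white- and black-capped vials upright and within 15 mm of their start (distance of each of spray_center, cylinder_center, vial_white_center, vial_black_center from where it was at the start of the episode below 0.015 m and angle between each of spray_center, cylinder_center, vial_blue_center, vial_white_center, vial_black_center's own z axis and vertical below 0.1 rad and horizontal distance between vial_blue_center and pan_center below 0.015 m and z of vial_blue_center in the frame of pan_center between 0.0175 and 0.0275 m); the robot touches nothing.
It fails at once if the spray bottle, the measuring cylinder or a vial is knocked over (angle between any of spray_center, cylinder_center, vial_blue_center, vial_white_center, vial_black_center's own z axis and vertical above 0.7 rad).
It fails at once if the white- or the black-capped vial is taken out of its place (distance of any of vial_white_center, vial_black_center from where it was at the start of the episode above 0.03 m).
It also fails if it takes over 131 s, if anything falls off the work surface, if the arm or the gripper's body presses on something with over 40 N, if the wrist force passes 120 N, or if a joint passes its speed limit or range.

### The arm

A 6-joint arm with a two-finger parallel gripper is mounted at the origin on a cart in front of the work surface, level with it; the furniture and walls round the work are solid. World frame = base frame: x ahead of the robot, y to its left, z up, the work surface at z = 0. Lengths are in m, angles in degrees, forces in N, time in s.
With the tool pointing down it reaches from about 0.275 to 0.85 m from the base axis. Payload 5.2 kg.
Tool frame: the origin (TCP) lies at the very end of the fingers, on their centre line; the grasp point (between the pads) lies 19 mm behind it; z points along the fingers, y is the line along which they close (so a half turn about z gives the same grasp; the last joint's range is limited). The gripper opens to 85 mm and grips with 20 to 120 N. Pads are 22 mm wide; open, the fingers measure 114 mm over their backs; the gripper's body (76 mm by 85 mm) begins 54 mm behind the grasp point. The pads swing forward as they close: fully open they stand 13 mm farther back than shut.
Start: joints at [51.692, 14.817, 87.949, -0, 77.235, -11.62], TCP at [0.247, 0.491, 0.231] pointing down, gripper open.
Joint ranges: [-179.93, 179.93], [-52.35, 119.4], [10.71, 147.94], [-69.91, 249.91], [12.55, 155.21], [-178.61, 178.61]. Speed limits (degrees/s): [147.25, 147.25, 180, 180, 180, 180].

### API

Orientations are given as [roll, pitch, yaw] about the fixed x, y, z axes, in that order (R = Rz(yaw) Ry(pitch) Rx(roll)).
In Python, from workcell import arm gives the robot as it stands. The module is installed in compiled form; this text tells all that it offers.
- The arm moves only by the tool drive_tool, never from a script. Its argument "commands" is a list of rows, each a list of 5 numbers: the shift along the tool's x, y, z in cm, then the turn about the tool's z in rad, then the finger opening in cm, from 0 to 8.54. In form: [[tx, ty, tz, spin, jaw], ...]. A call has 1 to 20 rows; each row is the pose to reach, as a shift and turn from the pose commanded when the call began, along the tool's axes at that moment; what a row does not reach only later rows make up. A row lasts 1/8 s, in which the tool goes at most 62.5 mm and 10.7 degrees, less where a joint would pass 70% of its speed; a pose out of reach is approached as far as the arm can. A call with a gripper value outside its range is refused whole. The fingers move at their own pace and stop on an object; "newtons" is the grip in N (left out, the last holds). Time passes only in rows, so rows that repeat a pose let the fingers close. It gives the time, the measured TCP pose, the force, the opening and the grip force at its end, in the units of the state.
- arm.observe(): the state, without advancing time (a new reading comes with each control period).
- arm.snapshot(name): name is "side" or "top"; returns a dict with "frame" (420x560x3 uint8, blue, green, red), "z_map" (420x560 float32, m along the optical axis (not along the pixel's ray), 0 where there is no reading), "camera_matrix" (3x3 intrinsics, pixels), "rvec" (rotation vector, rad) and "tvec" (3), from world to camera coordinates, as OpenCV has them. Camera axes: x right, y down, z forward; pixel columns grow to the right and rows downward; lengths in m; the calibration is good to about 2 mm. A picture is of the moment at which its call begins.
- arm.finish_job(): hands the job in; it is judged then, once.
The state is a dict: "clock": time; "joints": joint angles; "joint_vel": joint speeds; "tau": joint torques, N m; "tcp_pos": TCP position; "tcp_rot": TCP orientation; "contact_force": force on the tool from outside, world axes, zero at the start; "moment": the same for the moment, N m; "opening": finger opening in m; "grasp_force": force on a finger pad.
Only numpy, scipy, OpenCV 4.12 (cv2) and the standard library are available. Lean on these libraries where they do the work, as an engineer would, in place of code of your own. Each camera call takes 0.05 s, during which the arm holds its last target. There are 200 camera calls.

## Working session

There is one attempt and no reset: what is moved stays moved. The work goes in short steps, Python scripts to look and compute and a tool call to move; the robot and the scene stay as the last step left them, time stands still between calls to the robot, and variables do not carry over. Pictures are saved under pics/ and viewed, at most 16 in all, crops included, and the job is handed in when it is done.

Besides the shell and the picture viewer there is one more tool, called after "Call:" by a JSON object that holds its "api" and its "payload". drive_tool: Moves the arm, as the interface text tells. Its arguments: {"type":"object","properties":{"commands":{"type":"array"},"newtons":{"type":"number"}},"required":["commands"]}

```bash
mkdir -p pics; cat > h.py <<'E'
import numpy as np, cv2
from workcell import arm
def snap(n,save=None):
    s=arm.snapshot(n); np.savez(''+n+'.npz',**s)
    if save: cv2.imwrite('pics/'+save+'.png',s['frame'])
    return s
def world(s):
    R=cv2.Rodrigues(np.array(s['rvec'],float))[0]; K=np.array(s['camera_matrix']); t=np.array(s['tvec'],float).ravel()
    z=s['z_map']; v,u=np.indices(z.shape)
    P=np.stack([(u-K[0,2])/K[0,0]*z,(v-K[1,2])/K[1,1]*z,z],-1)
    W=(P-t)@R; W[z==0]=np.nan
    return W
def ray(s,u,v,h):
    R=cv2.Rodrigues(np.array(s['rvec'],float))[0]; K=np.array(s['camera_matrix']); t=np.array(s['tvec'],float).ravel()
    d=np.linalg.solve(K,[u,v,1])@R; c=-t@R
    return c+d*(h-c[2])/d[2]
E
python3 - <<'E'
from h import *
for n in('top','side'):
    s=snap(n,n+'0'); R=cv2.Rodrigues(np.array(s['rvec'],float))[0]
    print(n,-R.T@np.array(s['tvec']).ravel(),R[2],s['camera_matrix'])
o=arm.observe();print(o)
E
```

```text
top [0.38240808 0.00193026 1.37910107] [ 0.12355597 -0.00953159 -0.99229183] [[473.50402288   0.         276.8566798 ]
 [  0.         473.50402288 211.25180653]
 [  0.           0.           1.        ]]
side [ 0.49853711 -0.8021886   0.81796732] [ 0.03608892  0.73966978 -0.67200165] [[431.34745072   0.         283.12892766]
 [  0.         431.34745072 210.43239602]
 [  0.           0.           1.        ]]
{'clock': 0.1, 'joints': array([ 5.16916940e+01,  1.48549290e+01,  8.80048777e+01, -1.12417682e-03,
        7.72345826e+01, -1.16199401e+01]), 'joint_vel': array([-0.06766753,  0.01572604, -0.09971278, -0.09315845,  0.06240027,
        0.04817439]), 'tau': array([ 2.03864955e-03, -4.46970570e+01, -2.91250473e+01, -2.63868505e-04,
        6.24499808e-03,  8.76015565e-05]), 'tcp_pos': array([0.24671369, 0.49103027, 0.23055878]), 'tcp_rot': array([-1.79907324e+02, -1.79382541e-02,  1.53311869e+02]), 'contact_force': array([-0.11316166,  0.32834696,  0.35531644]), 'moment': array([-0.00071292,  0.00036027,  0.05415925]), 'grasp_force': 0.0, 'opening': 0.0854835057788868}
```

View pics/top0.png

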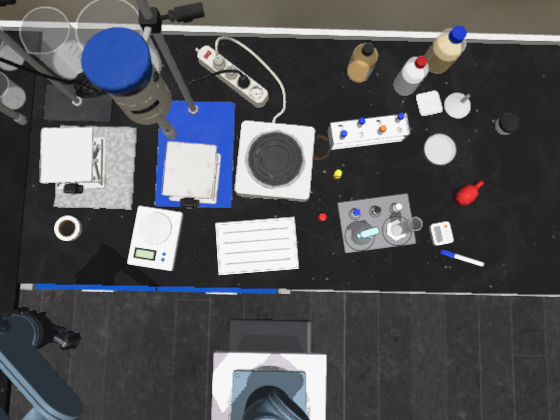

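View pics/side0.png

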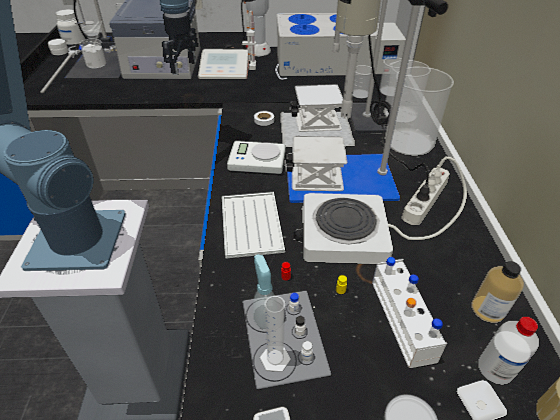

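The top view has +x up and +y left. The stand is at about (377,222), with the spray bottle at its left ring (368,233) and the cylinder at the right one (398,230). The vials' caps are blue (356,212), black (375,210) and white (396,206). The tray is at (257,246) and the balance pan at (153,225). Red and yellow look-alikes are at (322,217) and (338,174). Next I'll measure.

```bash
python3 - <<'E'
from h import *
for n in('top','side'):
    s=dict(np.load(n+'.npz')); W=world(s); f=s['frame'].astype(int)
    b,g,r=f[...,0],f[...,1],f[...,2]; hsv=cv2.cvtColor(s['frame'],cv2.COLOR_BGR2HSV)
    X,Y,Z=W[...,0],W[...,1],W[...,2]
    def rect(m,name):
        k,l,st,c=cv2.connectedComponentsWithStats(m.astype(np.uint8)); i=1+np.argmax(st[1:,4]); mm=l==i
        p=W[mm][:,:2].astype(np.float32); print(n,name,mm.sum(),cv2.minAreaRect(p*1000),'z',np.nanmedian(Z[mm]))
    # stand plate
    reg=(X>.3)&(X<.6)
    rect(reg&(abs(Z-.008)<.006)&(hsv[...,1]<50)&(f.mean(-1)>60)&(f.mean(-1)<150)&(Y<-.1)&(Y>-.5),'stand')
    rect(reg&(Z>0.001)&(Z<.02)&(f.mean(-1)>150)&(Y<.2)&(Y>-.1),'tray')
    rect(reg&(Z>.025)&(Z<.06)&(Y<.5)&(Y>.25),'balance')
    rect(reg&(Z>.040)&(Z<.06)&(Y<.5)&(Y>.25),'pan')
    rect(reg&(Z>.12)&(Z<.2)&(Y<-.1)&(Y>-.5)&(b>r+15),'sprayhead')
    for nm,m in (('sprayhead top',(Z>.155)&(Z<.18)&(b>r+10)),('cyl top',(Z>.15)&(Z<.2)&(b<=r+10)),('cap',(Z>.045)&(Z<.062)&(hsv[...,1]>120))):
        m=m&reg&(Y<-.1)&(Y>-.5)
        if m.sum(): p=W[m]; print(n,nm,m.sum(),p.mean(0),p.min(0),p.max(0))
t=np.load('top.npz')['frame'][180:290,100:460]; cv2.imwrite('pics/topc.png',cv2.resize(t[:,220:340],None,fx=5,fy=5,interpolation=cv2.INTER_CUBIC))
t=np.load('side.npz')['frame'][240:400,220:360]; cv2.imwrite('pics/sidec.png',cv2.resize(t,None,fx=3.7,fy=3.7,interpolation=cv2.INTER_CUBIC))
t=np.load('top.npz')['frame'][195:285,110:310]; cv2.imwrite('pics/topt.png',cv2.resize(t,None,fx=4,fy=4,interpolation=cv2.INTER_CUBIC))
E
```

```text
top stand 259 ((498.1853942871094, -244.19493103027344), (78.98538970947266, 130.9475555419922), 75.12273406982422) z 0.00987426528864905
top tray 4054 ((453.1827087402344, 45.68330383300781), (152.2802276611328, 232.32427978515625), 5.779256820678711) z 0.006664521423306302
top balance 2740 ((466.3739929199219, 335.659912109375), (131.82313537597656, 170.1030731201172), 82.69976043701172) z 0.036816939878999415
top pan 801 ((492.1319580078125, 331.9327087402344), (87.83393859863281, 88.11341857910156), 1.2045725584030151) z 0.0472285131344675
top sprayhead 181 ((484.2291259765625, -242.98397827148438), (25.38283348083496, 58.40394973754883), 12.779088020324707) z 0.17393294115247213
top sprayhead top 172 [ 0.48250073 -0.24325683  0.17294689] [ 0.46896853 -0.27087971  0.1564676 ] [ 0.49828276 -0.21420396  0.17968967]
top cyl top 164 [ 0.50594052 -0.35568215  0.17831425] [ 0.47463125 -0.37443692  0.15050373] [ 0.52333988 -0.2150115   0.19991641]
top cap 50 [ 0.54556003 -0.19727488  0.05149567] [ 0.52927909 -0.24355522  0.04510371] [ 0.55898359 -0.13078792  0.06082745]
side stand 3391 
[... 383 characters left out ...]
) z 0.03524995562654852
side pan 386 ((495.57080078125, 329.49212646484375), (85.32723999023438, 90.09546661376953), 0.24132807552814484) z 0.046200347540115566
side sprayhead 425 ((483.02593994140625, -246.24266052246094), (25.275447845458984, 58.69095230102539), 27.329750061035156) z 0.16757851218797376
side sprayhead top 290 [ 0.48624264 -0.25783258  0.17062117] [ 0.471595   -0.3740062   0.15522132] [ 0.50810888 -0.21615094  0.17967245]
side cyl top 524 [ 0.50839775 -0.35873733  0.17728415] [ 0.49120703 -0.37575626  0.15012985] [ 0.52455599 -0.34021354  0.19952969]
side cap 81 [ 0.54982797 -0.21737457  0.05093843] [ 0.53216058 -0.30225117  0.04518383] [ 0.5673637  -0.13297872  0.05646247]
```

View pics/topc.png

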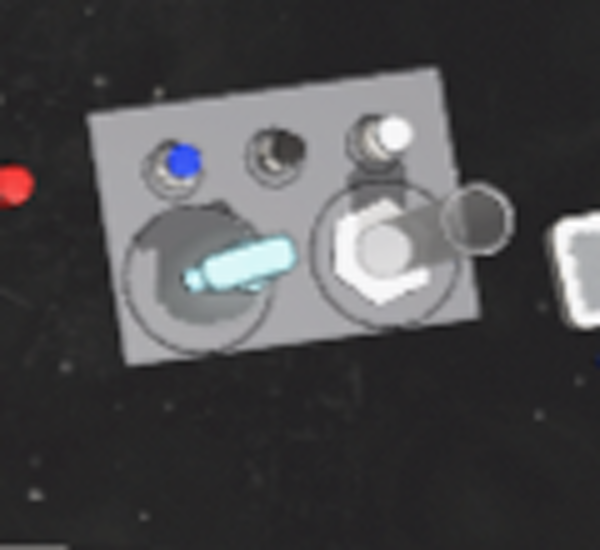

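View pics/sidec.png

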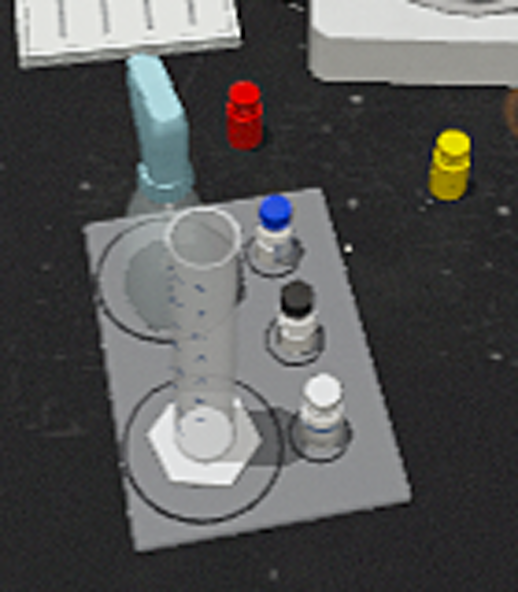

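View pics/topt.png

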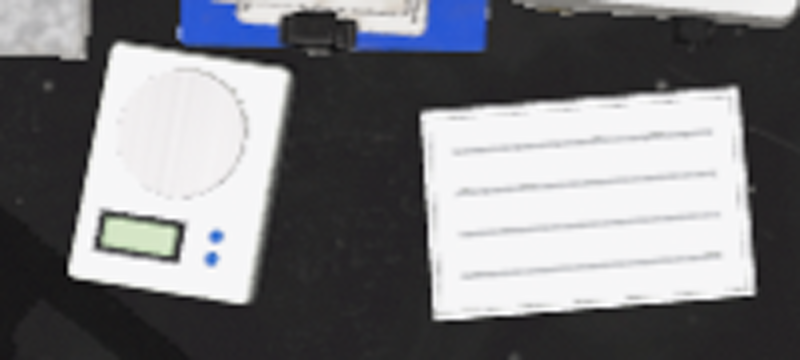

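The crops confirm the layout: the blue vial is in the left back ring next to the spray bottle, with black in the middle and white at the right. The cylinder foot is at top pixel (396,230) and its rim at (415,224). The tray and the pan are clear. Next I'll refine the spray, cylinder and vial poses.

```bash
python3 - <<'E'
from h import *
from scipy.optimize import minimize
T=dict(np.load('top.npz'));S=dict(np.load('side.npz'))
for nm,t,s,z in(('foot',(396.4,230),(275.4,360.3),.014),('rim',(415.4,224),(275.1,304),.196),('bluecap',(356.4,212),(294.2,297),.053),('blackcap',(377.4,209.8),(300,320.8),.053),('whitecap',(398.9,206.3),(307.2,345.7),.053)):
    print(nm,ray(T,*t,z)[:2].round(4),ray(S,*s,z)[:2].round(4))
masks=[]
for s,(a,b,c,d) in((T,(215,260,350,390)),(S,(245,305,250,280))):
    hsv=cv2.cvtColor(s['frame'],cv2.COLOR_BGR2HSV); m=np.zeros(hsv.shape[:2],np.uint8)
    m[a:b,c:d]=((hsv[...,0]>80)&(hsv[...,0]<105)&(hsv[...,1]>35)&(hsv[...,2]>100))[a:b,c:d]; 
    print(m.sum(),np.argwhere(m).min(0),np.argwhere(m).max(0)); masks.append(m)
def cost(p,vis=False):
    x,y,w=p; c,sn=np.cos(w),np.sin(w); tot=0
    C=np.array([[i,j,k] for i in(-.011,.011) for j in(-.02,.032) for k in(.122,.174)])
    C=np.c_[x+c*C[:,0]-sn*C[:,1],y+sn*C[:,0]+c*C[:,1],C[:,2]]
    for s,m in zip((T,S),masks):
        q=cv2.projectPoints(C,s['rvec'],s['tvec'],s['camera_matrix'],None)[0]
        k=np.zeros(m.shape,np.uint8); cv2.fillConvexPoly(k,cv2.convexHull(np.round(q*16).astype(np.int32)),1,shift=4)
        tot+=1-(k&m).sum()/(k|m).sum()
    return tot
best=[]
for w in(5,15,25,195):
    r=minimize(cost,[.4898,-.2534,np.radians(w)],method='Nelder-Mead',options=dict(initial_simplex=[[.4898,-.2534,np.radians(w)],[.4998,-.2534,np.radians(w)],[.4898,-.2434,np.radians(w)],[.4898,-.2534,np.radians(w+10)]]))
    print(r.fun,r.x[:2],np.degrees(r.x[2]))
E
```

```text
foot [ 0.5056 -0.359 ] [ 0.5089 -0.3637]
rim [ 0.5055 -0.359 ] [ 0.5087 -0.3581]
bluecap [ 0.5506 -0.2357] [ 0.5528 -0.2391]
blackcap [ 0.5583 -0.2953] [ 0.5613 -0.2991]
whitecap [ 0.5697 -0.3564] [ 0.5715 -0.3562]
106 [227 356] [238 379]
496 [254 254] [294 271]
0.743278453829635 [ 0.48679112 -0.25709887] 9.767268497453875
0.7454589385713069 [ 0.48610139 -0.25705902] 9.182812492562919
0.7462073863636364 [ 0.48682332 -0.25675413] 9.558939737283824
0.7466411293182947 [ 0.48442697 -0.24357459] 189.00144762726887
```

```bash
cat > go.py <<'E'
import sys
from h import *
from scipy.spatial.transform import Rotation as Ro
o=arm.observe(); p=o['tcp_pos']; R=Ro.from_euler('xyz',o['tcp_rot'],degrees=True); yaw=o['tcp_rot'][2]
print('now',p.round(4),o['tcp_rot'].round(1),'t',o['clock'],'j1,6',o['joints'][[0,5]].round(0))
for a in sys.argv[1:]:
    x,y,z,w=map(float,a.split(',')); d=R.inv().apply(np.array([x,y,z])-p)*100; dy=(yaw-w+180)%360-180
    print(a,'->',d.round(2),'spin',round(np.radians(dy),3))
E
python3 go.py .488,-.254,.24,104 .488,-.254,.128,104
```

```text
now [0.2467 0.491  0.2306] [-179.9   -0.   153.3] t 0.1 j1,6 [ 52. -12.]
.488,-.254,.24,104 -> [-55.02 -55.73  -0.87] spin 0.861
.488,-.254,.128,104 -> [-55.02 -55.71  10.33] spin 0.861
```

Call:
{"api": "drive_tool", "payload": {"commands": [[-55,-55.7,-0.9,0.86,8],[-55,-55.7,-0.9,0.86,8],[-55,-55.7,-0.9,0.86,8],[-55,-55.7,-0.9,0.86,8],[-55,-55.7,-0.9,0.86,8],[-55,-55.7,-0.9,0.86,8],[-55,-55.7,-0.9,0.86,8],[-55,-55.7,-0.9,0.86,8],[-55,-55.7,-0.9,0.86,8],[-55,-55.7,-0.9,0.86,8],[-55,-55.7,-0.9,0.86,8],[-55,-55.7,-0.9,0.86,7],[-55,-55.7,-0.9,0.86,7],[-55,-55.7,-0.9,0.86,7],[-55,-55.7,-0.9,0.86,7],[-55,-55.7,-0.9,0.86,7]], "newtons": 30}}

```text
clock: 2.1
tcp_pos: [0.488, -0.2519, 0.2404]
tcp_rot: [-180.0, -0.0, 104.1]
contact_force: [0.4, -0.1, -0.6]
opening: 0.0701
grasp_force: 0.0
```

```bash
python3 - <<'E'
from h import *
snap('side','side1'); t=np.load('side.npz')['frame'][190:400,180:400]; cv2.imwrite('pics/s1c.png',cv2.resize(t,None,fx=2.8,fy=2.8,interpolation=cv2.INTER_CUBIC))
E
python3 go.py .488,-.254,.128,104
```

```text
now [ 0.4881 -0.252   0.2405] [180.   -0.  104.1] t 2.15 j1,6 [-39. -53.]
.488,-.254,.128,104 -> [-0.2  -0.06 11.25] spin 0.002
```

View pics/s1c.png

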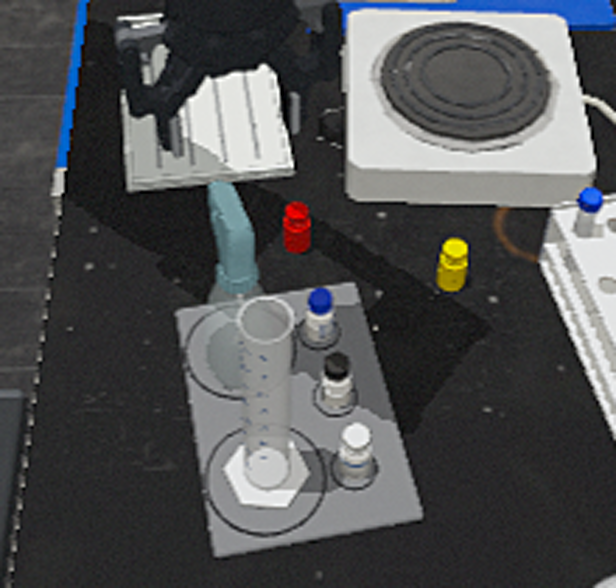

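The gripper is above the spray bottle, its fingers straddling the head along x, and the scene is undisturbed. I'll go down and grip.

Call:
{"api": "drive_tool", "payload": {"commands": [[-0.2,0,4,0,7],[-0.2,0,8,0,7],[-0.2,0,11.2,0,7],[-0.2,0,11.2,0,7],[-0.2,0,11.2,0,7],[-0.2,0,11.2,0,1],[-0.2,0,11.2,0,1],[-0.2,0,11.2,0,1],[-0.2,0,11.2,0,1],[-0.2,0,11.2,0,1],[-0.2,0,11.2,0,1],[-0.2,0,11.2,0,1],[-0.2,0,11.2,0,1]], "newtons": 30}}

```text
clock: 3.78
tcp_pos: [0.4889, -0.2556, 0.1292]
tcp_rot: [180.0, 0.1, 104.0]
contact_force: [-1.7, -0.3, 5.8]
opening: 0.0217
grasp_force: 29.1
```

```bash
python3 - <<'E'
from h import *
for n in('side','top'):
  snap(n)
a=[np.load(n+'.npz')['frame'][a:b,c:d] for n,a,b,c,d in(('side',200,390,200,370),('top',180,270,330,430))]
a=[cv2.resize(t,(390,430),interpolation=cv2.INTER_CUBIC) for t in a]
cv2.imwrite('pics/g1.png',np.hstack(a))
E
python3 go.py .488,-.254,.128,104
```

```text
now [ 0.4889 -0.2556  0.1292] [1.80e+02 1.00e-01 1.04e+02] t 3.875 j1,6 [-39. -53.]
.488,-.254,.128,104 -> [ 0.18 -0.05  0.12] spin 0.001
```

View pics/g1.png

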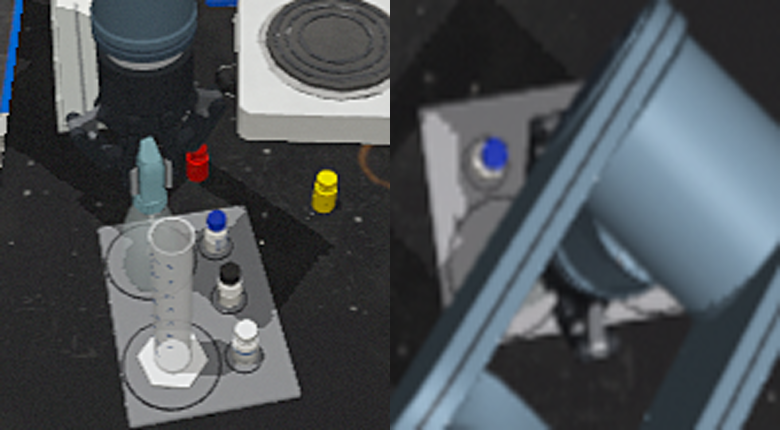

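Gripped at 21.7 mm, which matches the 22 mm head; the picture shows the pads mid-head and everything standing. I'll lift it and carry it to the tray.

```bash
python3 go.py .488,-.255,.229,104 .4475,.102,.229,96 .4475,.102,.127,96
```

```text
now [ 0.4889 -0.2556  0.1292] [1.80e+02 1.00e-01 1.04e+02] t 3.875 j1,6 [-39. -53.]
.488,-.255,.229,104 -> [ 0.07 -0.07 -9.98] spin 0.001
.4475,.102,.229,96 -> [ 35.69   4.66 -10.01] spin 0.14
.4475,.102,.127,96 -> [35.7   4.66  0.19] spin 0.14
```

Call:
{"api": "drive_tool", "payload": {"commands": [[0,0,-2,0,1],[0,0,-5,0,1],[0,0,-8,0,1],[0,0,-10,0,1],[2,0.3,-10,0.01,1],[5,0.7,-10,0.02,1],[9,1.2,-10,0.04,1],[13,1.7,-10,0.05,1],[17,2.2,-10,0.07,1],[21,2.7,-10,0.09,1],[25,3.2,-10,0.1,1],[29,3.8,-10,0.12,1],[33,4.3,-10,0.13,1],[35,4.6,-10,0.14,1],[35.7,4.7,-10,0.14,1],[35.7,4.7,-10,0.14,1],[35.7,4.7,-10,0.14,1],[35.7,4.7,-10,0.14,1]], "newtons": 45}}

```text
clock: 6.12
tcp_pos: [0.4478, 0.1018, 0.2282]
tcp_rot: [-180.0, 0.0, 95.9]
contact_force: [-0.2, 1.1, -2.5]
opening: 0.0211
grasp_force: 44.9
```

```bash
python3 go.py .4475,.102,.127,96; python3 - <<'E'
from h import *
snap('side','side2'); t=np.load('side.npz')['frame'][100:310,170:390]; cv2.imwrite('pics/s2c.png',cv2.resize(t,None,fx=2.5,fy=2.5,interpolation=cv2.INTER_CUBIC))
E
```

```text
now [0.4478 0.1018 0.2282] [-180.     0.    95.9] t 6.125 j1,6 [-1. -7.]
.4475,.102,.127,96 -> [ 0.02 -0.03 10.12] spin -0.001
```

View pics/s2c.png

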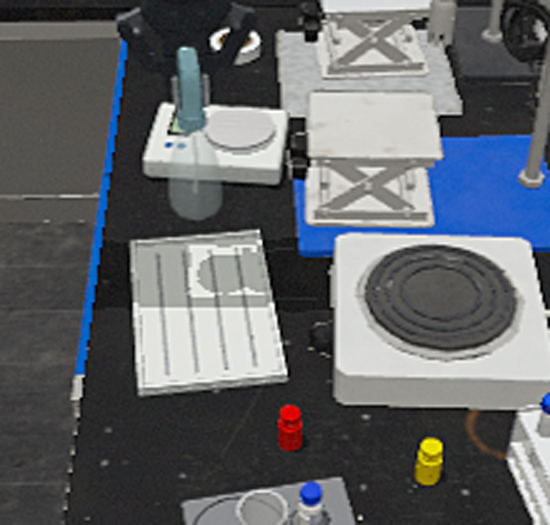

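The spray bottle hangs upright above the far half of the tray. I'll lower it.

Call:
{"api": "drive_tool", "payload": {"commands": [[0,0,4,0,1],[0,0,7.5,0,1],[0,0,9,0,1],[0,0,9.8,0,1],[0,0,10,0,1],[0,0,10,0,1],[0,0,10,0,1]]}}

```text
clock: 7.05
tcp_pos: [0.4483, 0.1025, 0.129]
tcp_rot: [179.9, 0.0, 96.0]
contact_force: [-0.6, 0.5, -2.5]
opening: 0.021
grasp_force: 44.9
```

Call:
{"api": "drive_tool", "payload": {"commands": [[0,0,0.2,0,1],[0,0,0.3,0,1],[0,0,0.4,0,1],[0,0,0.4,0,1]]}}

```text
clock: 7.55
tcp_pos: [0.4484, 0.1026, 0.1262]
tcp_rot: [179.9, 0.0, 96.0]
contact_force: [-3.7, -0.3, 13.7]
opening: 0.0208
grasp_force: 47.6
```

Call:
{"api": "drive_tool", "payload": {"commands": [[0,0,0,0,3],[0,0,0,0,5],[0,0,0,0,6],[0,0,-1,0,6],[0,0,-5,0,6],[0,0,-10,0,6],[0,0,-13,0,6],[0,0,-13,0,6]], "newtons": 30}}

```text
clock: 8.55
tcp_pos: [0.4494, 0.1025, 0.2574]
tcp_rot: [179.6, 0.0, 96.0]
contact_force: [-0.1, -0.1, -0.8]
opening: 0.0602
grasp_force: 0.0
```

```bash
python3 go.py .507,-.360,.256,99 .507,-.36,.136,99
```

```text
now [0.4494 0.1025 0.2574] [179.6   0.   96. ] t 8.55 j1,6 [-1. -7.]
.507,-.360,.256,99 -> [-46.6    0.88   0.19] spin -0.052
.507,-.36,.136,99 -> [-46.59   0.8   12.19] spin -0.052
```

Call:
{"api": "drive_tool", "payload": {"commands": [[-46.6,0.9,0,-0.05,7],[-46.6,0.9,0,-0.05,7],[-46.6,0.9,0,-0.05,7],[-46.6,0.9,0,-0.05,7],[-46.6,0.9,0,-0.05,7],[-46.6,0.9,0,-0.05,7],[-46.6,0.9,0,-0.05,7],[-46.6,0.9,0,-0.05,7],[-46.6,0.9,0,-0.05,7],[-46.6,0.9,0,-0.05,7],[-46.6,0.9,0,-0.05,7],[-46.6,0.9,0,-0.05,7]]}}

```text
clock: 10.05
tcp_pos: [0.5057, -0.3588, 0.2547]
tcp_rot: [180.0, 0.0, 99.0]
contact_force: [-0.8, -0.2, -0.4]
opening: 0.0698
grasp_force: 0.0
```

```bash
python3 go.py .507,-.36,.136,99; python3 - <<'E'
from h import *
s=snap('side','side3'); cv2.imwrite('pics/s3c.png',cv2.resize(s['frame'][130:400,180:400],None,fx=2.2,fy=2.2,interpolation=cv2.INTER_CUBIC))
E
```

```text
now [ 0.5057 -0.3588  0.2547] [180.   0.  99.] t 10.05 j1,6 [-46. -55.]
.507,-.36,.136,99 -> [-0.13  0.1  11.87] spin -0.001
```

View pics/s3c.png

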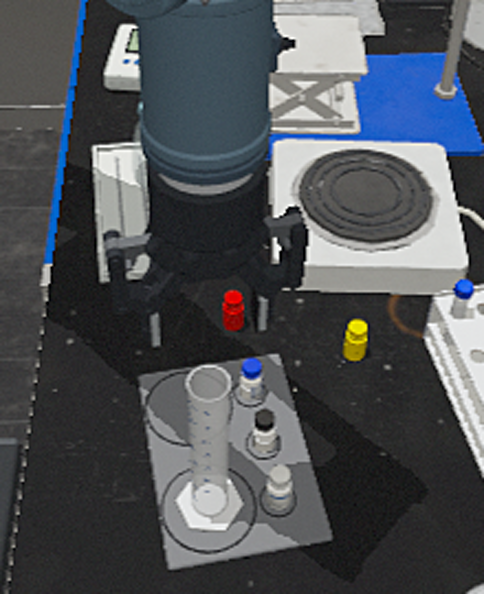

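The open fingers (155 and 263) are centred on the cylinder's rim (209), so I'll go down and grip.

Call:
{"api": "drive_tool", "payload": {"commands": [[-0.1,0.1,4,0,7],[-0.1,0.1,8,0,7],[-0.1,0.1,11.8,0,7],[-0.1,0.1,11.8,0,7],[-0.1,0.1,11.8,0,5],[-0.1,0.1,11.8,0,3],[-0.1,0.1,11.8,0,2.5],[-0.1,0.1,11.8,0,2.5],[-0.1,0.1,11.8,0,2.5],[-0.1,0.1,11.8,0,2.5],[-0.1,0.1,11.8,0,2.5]], "newtons": 25}}

```text
clock: 11.48
tcp_pos: [0.5075, -0.3618, 0.1388]
tcp_rot: [179.9, 0.2, 98.9]
contact_force: [-0.8, 0.2, 7.0]
opening: 0.0348
grasp_force: 24.7
```

```bash
python3 go.py .507,-.36,.256,99 .458,-.003,.256,96 .458,-.003,.133,96
```

```text
now [ 0.5075 -0.3618  0.1388] [179.9   0.2  98.9] t 11.475 j1,6 [-46. -55.]
.507,-.36,.256,99 -> [  0.14   0.   -11.72] spin -0.002
.458,-.003,.256,96 -> [ 36.17   0.68 -11.85] spin 0.05
.458,-.003,.133,96 -> [36.21  0.65  0.45] spin 0.05
```

Call:
{"api": "drive_tool", "payload": {"commands": [[0,0,-2,0,2.5],[0,0,-5,0,2.5],[0,0,-8,0,2.5],[0,0,-10,0,2.5],[2,0,-10,0.01,2.5],[5,0.1,-10,0.02,2.5],[9,0.2,-10,0.03,2.5],[13,0.3,-10,0.04,2.5],[17,0.4,-10,0.05,2.5],[21,0.4,-10,0.05,2.5],[25,0.5,-10,0.05,2.5],[29,0.6,-10,0.05,2.5],[33,0.7,-10,0.05,2.5],[35.4,0.7,-10,0.05,2.5],[36.2,0.7,-10,0.05,2.5],[36.2,0.7,-10,0.05,2.5],[36.2,0.7,-10,0.05,2.5],[36.2,0.7,-8,0.05,2.5],[36.2,0.7,-8,0.05,2.5]], "newtons": 30}}

```text
clock: 13.85
tcp_pos: [0.4568, -0.0027, 0.215]
tcp_rot: [-179.8, -0.1, 95.9]
contact_force: [-0.1, 0.9, -1.0]
opening: 0.0345
grasp_force: 29.0
```

```bash
python3 go.py .458,-.003,.135,96; python3 - <<'E'
from h import *
s=snap('side','side4'); cv2.imwrite('pics/s4c.png',cv2.resize(s['frame'][130:400,180:400],None,fx=2.2,fy=2.2,interpolation=cv2.INTER_CUBIC))
E
```

```text
now [ 0.4568 -0.0027  0.215 ] [-1.798e+02 -1.000e-01  9.590e+01] t 13.85 j1,6 [-14. -20.]
.458,-.003,.135,96 -> [-0.05  0.14  8.  ] spin -0.001
```

View pics/s4c.png

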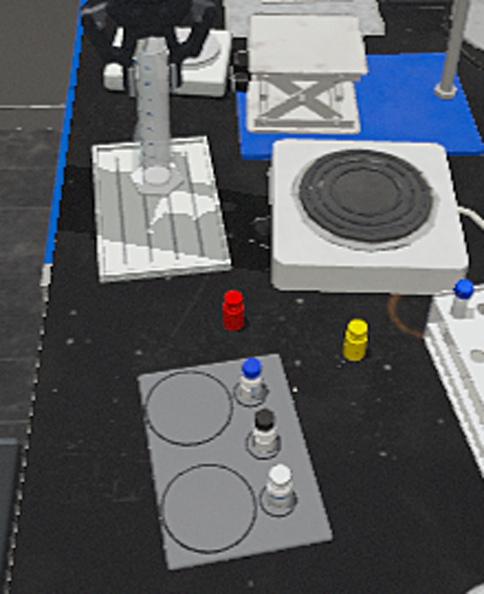

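The cylinder hangs upright over the near half of the tray, and the vials are untouched. Lowering.

Call:
{"api": "drive_tool", "payload": {"commands": [[0,0,4,0,2.5],[0,0,6.5,0,2.5],[0,0,7.3,0,2.5],[0,0,7.6,0,2.5],[0,0,7.7,0,2.5],[0,0,7.8,0,2.5],[0,0,7.9,0,2.5]]}}

```text
clock: 14.78
tcp_pos: [0.458, -0.0021, 0.1378]
tcp_rot: [179.9, 0.0, 96.0]
contact_force: [0.6, 0.3, -0.1]
opening: 0.0346
grasp_force: 29.1
```

Call:
{"api": "drive_tool", "payload": {"commands": [[0,0,0.1,0,2.5],[0,0,0.2,0,2.5],[0,0,0.25,0,2.5],[0,0,0.25,0,2.5]]}}

```text
clock: 15.28
tcp_pos: [0.4579, -0.002, 0.1358]
tcp_rot: [180.0, 0.0, 96.0]
contact_force: [-3.0, 1.2, 9.2]
opening: 0.035
grasp_force: 30.0
```

Call:
{"api": "drive_tool", "payload": {"commands": [[0,0,0,0,4],[0,0,0,0,6],[0,0,0,0,6.5],[0,0,-1,0,6.5],[0,0,-5,0,6.5],[0,0,-10,0,6.5],[0,0,-12,0,6.5],[-8,0,-12,0,6],[-14,0,-12,0,6],[-20,0,-12,0,6],[-20,0,-12,0,6],[-20,0,-12,0,6]]}}

```text
clock: 16.77
tcp_pos: [0.4785, -0.2014, 0.2548]
tcp_rot: [-180.0, -0.0, 95.9]
contact_force: [-0.8, 0.2, 0.2]
opening: 0.0599
grasp_force: 0.0
```

```bash
python3 go.py .552,-.238,.1,99 .552,-.238,.018,99; python3 - <<'E'
from h import *
s=snap('side'); t=snap('top'); cv2.imwrite('pics/v.png',np.hstack([cv2.resize(s['frame'][130:400,180:400],(440,540),interpolation=cv2.INTER_CUBIC),cv2.resize(t['frame'][190:290,210:290],(360,540),interpolation=cv2.INTER_CUBIC)]))
E
```

```text
now [ 0.4785 -0.2014  0.2548] [-180.    -0.    95.9] t 16.775 j1,6 [-35. -41.]
.552,-.238,.1,99 -> [-4.41  6.94 15.48] spin -0.054
.552,-.238,.018,99 -> [-4.42  6.94 23.68] spin -0.054
```

View pics/v.png

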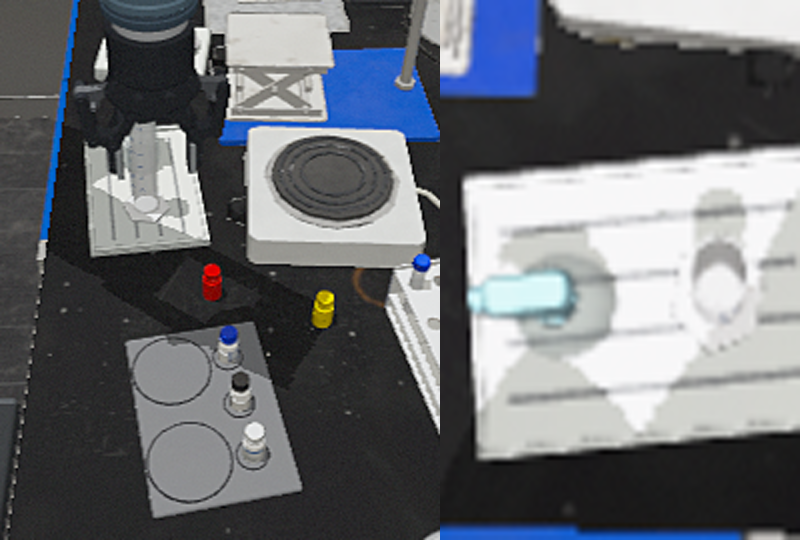

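Both stand upright in the tray: the spray bottle at left (in the top crop) and the cylinder at right. Now the blue vial.

Call:
{"api": "drive_tool", "payload": {"commands": [[-4.4,6.9,5,-0.05,6],[-4.4,6.9,10,-0.05,6],[-4.4,6.9,15.5,-0.05,6],[-4.4,6.9,17,-0.05,6],[-4.4,6.9,17,-0.05,6],[-4.4,6.9,17,-0.05,6]]}}

```text
clock: 17.62
tcp_pos: [0.5535, -0.238, 0.0879]
tcp_rot: [179.8, 0.2, 98.9]
contact_force: [0.6, -0.6, 0.9]
opening: 0.0599
grasp_force: 0.0
```

```bash
python3 go.py .552,-.238,.017,99; python3 - <<'E'
from h import *
s=snap('side'); cv2.imwrite('pics/v2.png',cv2.resize(s['frame'][230:380,210:370],(640,600),interpolation=cv2.INTER_CUBIC))
E
```

```text
now [ 0.5535 -0.238   0.0879] [179.8   0.2  98.9] t 17.625 j1,6 [-34. -43.]
.552,-.238,.017,99 -> [ 0.04 -0.17  7.09] spin -0.001
```

View pics/v2.png

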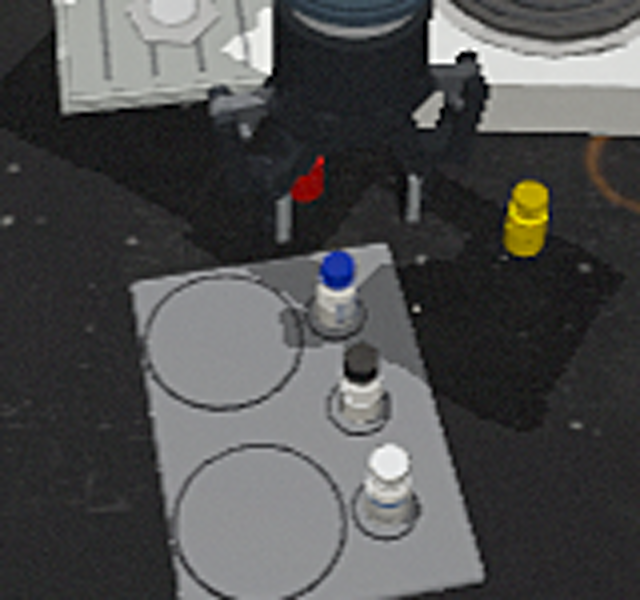

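The fingers (283 and 414) straddle the blue cap (338), with the neighbouring vials clear. I'll descend and grip.

Call:
{"api": "drive_tool", "payload": {"commands": [[0,-0.2,3,0,6],[0,-0.2,5.5,0,6],[0,-0.2,7.1,0,6],[0,-0.2,7.1,0,6],[0,-0.2,7.1,0,4],[0,-0.2,7.1,0,3],[0,-0.2,7.1,0,1.5],[0,-0.2,7.1,0,1.5],[0,-0.2,7.1,0,1.5],[0,-0.2,7.1,0,1.5],[0,-0.2,7.1,0,1.5]], "newtons": 25}}

```text
clock: 19.05
tcp_pos: [0.5506, -0.2382, 0.0148]
tcp_rot: [179.9, 0.1, 98.9]
contact_force: [-0.1, 0.4, 6.0]
opening: 0.0215
grasp_force: 24.6
```

```bash
python3 go.py .552,-.238,.25,99 .42,-.15,.27,99 .42,.33,.27,99
```

```text
now [ 0.5506 -0.2382  0.0148] [1.799e+02 1.000e-01 9.890e+01] t 19.05 j1,6 [-34. -43.]
.552,-.238,.25,99 -> [ -0.03   0.18 -23.52] spin -0.002
.42,-.15,.27,99 -> [ 10.7  -11.5  -25.55] spin -0.002
.42,.33,.27,99 -> [ 58.12  -4.09 -25.6 ] spin -0.002
```

Call:
{"api": "drive_tool", "payload": {"commands": [[0,0,-2,0,1.5],[0,0,-5,0,1.5],[0,0,-9,0,1.5],[1,-1,-13,0,1.5],[3,-3,-17,0,1.5],[6,-6,-21,0,1.5],[9,-9,-25.5,0,1.5],[13,-11.2,-25.5,0,1.5],[18,-10.4,-25.5,0,1.5],[23,-9.6,-25.5,0,1.5],[28,-8.8,-25.5,0,1.5],[33,-8,-25.5,0,1.5],[38,-7.2,-25.5,0,1.5],[43,-6.5,-25.5,0,1.5],[48,-5.7,-25.5,0,1.5],[52,-5,-25.5,0,1.5],[56,-4.4,-25.5,0,1.5],[58,-4.1,-25.5,0,1.5],[58,-4.1,-25.5,0,1.5],[58,-4.1,-25.5,0,1.5]]}}

```text
clock: 21.55
tcp_pos: [0.4199, 0.328, 0.2686]
tcp_rot: [-180.0, 0.1, 98.9]
contact_force: [0.3, -0.8, 0.0]
opening: 0.0206
grasp_force: 24.7
```

```bash
python3 go.py .42,.331,.12,99 .494,.331,.09,99 .494,.331,.053,99
```

```text
now [0.4199 0.328  0.2686] [-1.80e+02  1.00e-01  9.89e+01] t 21.55 j1,6 [26. 17.]
.42,.331,.12,99 -> [ 0.31  0.07 14.86] spin -0.002
.494,.331,.09,99 -> [-0.83  7.38 17.86] spin -0.002
.494,.331,.053,99 -> [-0.82  7.38 21.56] spin -0.002
```

Call:
{"api": "drive_tool", "payload": {"commands": [[0.3,0.1,4,0,1.5],[0.3,0.1,9,0,1.5],[0.3,0.1,14,0,1.5],[0.3,0.1,15,0,1.5],[0,2,16,0,1.5],[-0.5,5,17,0,1.5],[-0.8,7.4,18.5,0,1.5],[-0.8,7.4,19.5,0,1.5],[-0.8,7.4,19.5,0,1.5],[-0.8,7.4,19.5,0,1.5]]}}

```text
clock: 22.8
tcp_pos: [0.4941, 0.3327, 0.0747]
tcp_rot: [180.0, -0.0, 98.9]
contact_force: [0.1, 0.0, 0.0]
opening: 0.021
grasp_force: 24.7
```

```bash
python3 go.py .494,.331,.053,99; python3 - <<'E'
from h import *
s=snap('side'); cv2.imwrite('pics/v3.png',cv2.resize(s['frame'][100:240,200:350],(640,600),interpolation=cv2.INTER_CUBIC))
E
```

```text
now [0.4941 0.3327 0.0747] [180.   -0.   98.9] t 22.8 j1,6 [23. 14.]
.494,.331,.053,99 -> [-0.16 -0.04  2.17] spin -0.002
```

View pics/v3.png

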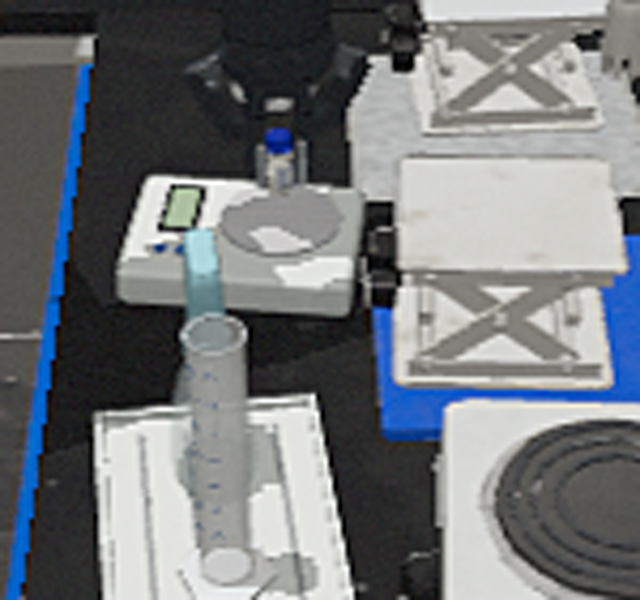

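The vial is held upright over the pan, and the two items in the tray are standing. I'll lower until it touches.

Call:
{"api": "drive_tool", "payload": {"commands": [[-0.1,0,1.2,0,1.5],[-0.1,0,1.7,0,1.5],[-0.1,0,1.9,0,1.5],[-0.1,0,2.05,0,1.5],[-0.1,0,2.15,0,1.5],[-0.1,0,2.15,0,1.5]]}}

```text
clock: 23.6
tcp_pos: [0.4944, 0.3315, 0.0528]
tcp_rot: [180.0, -0.0, 98.9]
contact_force: [-2.0, -0.9, 3.1]
opening: 0.0208
grasp_force: 25.0
```

Contact at the predicted height. I'll release and rise.

Call:
{"api": "drive_tool", "payload": {"commands": [[0,0,0,0,2.5],[0,0,0,0,4],[0,0,0,0,5],[0,0,0,0,5],[0,0,-1,0,5],[0,0,-4,0,5],[0,-2,-9,0,5],[0,-5,-14,0,5],[0,-7,-19,0,6],[0,-7,-21,0,7],[0,-7,-21,0,7],[0,-7,-21,0,7]]}}

```text
clock: 25.1
tcp_pos: [0.4248, 0.3204, 0.2614]
tcp_rot: [-179.9, 0.0, 98.9]
contact_force: [0.5, -0.5, 0.0]
opening: 0.0699
grasp_force: 0.0
```

```bash
python3 go.py .458,-.002,.258,96 .458,-.002,.136,96; python3 - <<'E'
from h import *
s=snap('side'); cv2.imwrite('pics/v4.png',cv2.resize(s['frame'][100:240,200:350],(640,600),interpolation=cv2.INTER_CUBIC))
W=world(s); f=s['frame'].astype(int); m=(f[...,0]>f[...,2]+80)&(W[...,2]>.07)&(W[...,2]<.11)&(abs(W[...,1]-.33)<.05); print(m.sum(),np.nanmean(W[m],0))
E
```

```text
now [0.4248 0.3204 0.2614] [-179.9    0.    98.9] t 25.1 j1,6 [25. 16.]
.458,-.002,.258,96 -> [-32.36  -1.69   0.35] spin 0.05
.458,-.002,.136,96 -> [-32.36  -1.67  12.55] spin 0.05
27 [0.49532541 0.32901592 0.08881715]
```

View pics/v4.png

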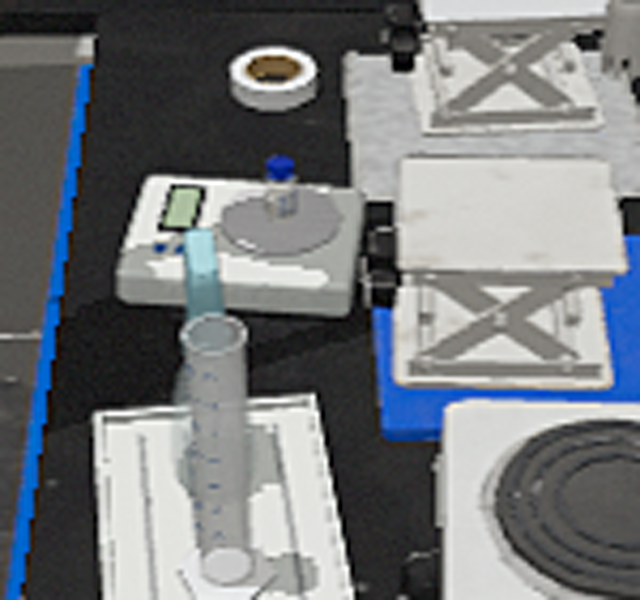

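The vial stands upright near the middle of the pan; its base is at (283,212) and the pan's centre at (283,222) in the crop. Now the cylinder goes back.

Call:
{"api": "drive_tool", "payload": {"commands": [[-32.4,-1.7,0,0.05,7],[-32.4,-1.7,0,0.05,7],[-32.4,-1.7,0,0.05,7],[-32.4,-1.7,0,0.05,7],[-32.4,-1.7,0,0.05,7],[-32.4,-1.7,0,0.05,7],[-32.4,-1.7,0,0.05,7],[-32.4,-1.7,0,0.05,7],[-32.4,-1.7,0,0.05,7],[-32.4,-1.7,0,0.05,7]]}}

```text
clock: 26.4
tcp_pos: [0.4584, -0.001, 0.2624]
tcp_rot: [180.0, -0.0, 96.1]
contact_force: [0.1, 0.2, -0.3]
opening: 0.0698
grasp_force: 0.0
```

```bash
python3 go.py .458,-.002,.136,96
```

```text
now [ 0.4584 -0.001   0.2624] [180.   -0.   96.1] t 26.4 j1,6 [-14. -20.]
.458,-.002,.136,96 -> [-0.1  -0.05 12.64] spin 0.002
```

Call:
{"api": "drive_tool", "payload": {"commands": [[-0.1,0,4,0,7],[-0.1,0,8,0,7],[-0.1,0,11.5,0,7],[-0.1,0,12.6,0,7],[-0.1,0,12.6,0,5],[-0.1,0,12.6,0,3],[-0.1,0,12.6,0,2.5],[-0.1,0,12.6,0,2.5],[-0.1,0,12.6,0,2.5],[-0.1,0,12.6,0,2.5],[-0.1,0,12.6,0,2.5]], "newtons": 30}}

```text
clock: 27.78
tcp_pos: [0.4596, -0.0033, 0.1377]
tcp_rot: [179.8, 0.0, 96.0]
contact_force: [-0.4, 1.4, 6.1]
opening: 0.0349
grasp_force: 28.8
```

```bash
python3 go.py .507,-.361,.24,99 .507,-.361,.143,99 
```

```text
now [ 0.4596 -0.0033  0.1377] [179.8   0.   96. ] t 27.775 j1,6 [-14. -20.]
.507,-.361,.24,99 -> [-36.08   1.   -10.2 ] spin -0.052
.507,-.361,.143,99 -> [-36.07   0.97  -0.5 ] spin -0.052
```

Call:
{"api": "drive_tool", "payload": {"commands": [[0,0,-2,0,2.5],[0,0,-5,0,2.5],[0,0,-8,0,2.5],[0,0,-10,0,2.5],[-2,0,-10,-0.01,2.5],[-5,0.1,-10,-0.02,2.5],[-9,0.2,-10,-0.03,2.5],[-13,0.4,-10,-0.04,2.5],[-17,0.5,-10,-0.05,2.5],[-21,0.6,-10,-0.05,2.5],[-25,0.7,-10,-0.05,2.5],[-29,0.8,-10,-0.05,2.5],[-33,0.9,-10,-0.05,2.5],[-35.4,1,-10,-0.05,2.5],[-36.2,1,-10,-0.05,2.5],[-36.2,1,-10,-0.05,2.5],[-36.2,1,-7,-0.05,2.5],[-36.2,1,-5,-0.05,2.5],[-36.2,1,-5,-0.05,2.5]]}}

```text
clock: 30.15
tcp_pos: [0.5056, -0.3598, 0.1849]
tcp_rot: [-179.9, -0.2, 98.9]
contact_force: [-0.9, 0.5, -0.4]
opening: 0.0344
grasp_force: 28.5
```

```bash
python3 go.py .5075,-.3625,.143,99
```

```text
now [ 0.5056 -0.3598  0.1849] [-179.9   -0.2   98.9] t 30.15 j1,6 [-46. -55.]
.5075,-.3625,.143,99 -> [-0.31  0.15  4.19] spin -0.001
```

Call:
{"api": "drive_tool", "payload": {"commands": [[-0.2,0.1,1.5,0,2.5],[-0.2,0.1,3,0,2.5],[-0.2,0.1,4,0,2.5],[-0.2,0.1,4.3,0,2.5],[-0.2,0.1,4.4,0,2.5],[-0.2,0.1,4.5,0,2.5],[-0.2,0.1,4.5,0,2.5]]}}

```text
clock: 31.02
tcp_pos: [0.5078, -0.3641, 0.1417]
tcp_rot: [180.0, 0.0, 98.9]
contact_force: [0.2, 0.8, -0.9]
opening: 0.0346
grasp_force: 28.5
```

Call:
{"api": "drive_tool", "payload": {"commands": [[0.1,0,0.1,0,2.5],[0.1,0,0.2,0,2.5],[0.1,0,0.3,0,2.5],[0.1,0,0.35,0,2.5],[0.1,0,0.35,0,2.5]]}}

```text
clock: 31.65
tcp_pos: [0.5079, -0.3636, 0.1407]
tcp_rot: [179.9, 0.2, 98.9]
contact_force: [-2.9, 1.1, 13.0]
opening: 0.0343
grasp_force: 29.9
```

Touched down. I'll release, rise and go to the spray bottle.

Call:
{"api": "drive_tool", "payload": {"commands": [[0,0,0,0,4],[0,0,0,0,6],[0,0,0,0,6.5],[0,0,-1,0,6.5],[0,0,-5,0,6.5],[0,0,-10,0,6.5],[0,0,-12,0,6.5],[0,0,-12,0,6.5]]}}

```text
clock: 32.65
tcp_pos: [0.5084, -0.3637, 0.2605]
tcp_rot: [179.8, 0.2, 98.9]
contact_force: [0.1, 0.2, -0.1]
opening: 0.065
grasp_force: 0.0
```

```bash
python3 go.py .4484,.1026,.256,96 .4484,.1026,.1265,96
```

```text
now [ 0.5084 -0.3637  0.2605] [179.8   0.2  98.9] t 32.65 j1,6 [-46. -55.]
.4484,.1026,.256,96 -> [46.99  1.27  0.26] spin 0.05
.4484,.1026,.1265,96 -> [47.05  1.24 13.21] spin 0.05
```

Call:
{"api": "drive_tool", "payload": {"commands": [[47,1.3,0,0.05,7],[47,1.3,0,0.05,7],[47,1.3,0,0.05,7],[47,1.3,0,0.05,7],[47,1.3,0,0.05,7],[47,1.3,0,0.05,7],[47,1.3,0,0.05,7],[47,1.3,0,0.05,7],[47,1.3,0,0.05,7],[47,1.3,0,0.05,7],[47,1.3,0,0.05,7],[47,1.3,0,0.05,7],[47,1.3,0,0.05,7]]}}

```text
clock: 34.28
tcp_pos: [0.448, 0.1028, 0.2578]
tcp_rot: [-180.0, 0.0, 95.9]
contact_force: [-0.9, -0.6, 0.4]
opening: 0.0699
grasp_force: 0.0
```

```bash
python3 go.py .4484,.1026,.1265,96
```

```text
now [0.448  0.1028 0.2578] [-180.     0.    95.9] t 34.275 j1,6 [-1. -7.]
.4484,.1026,.1265,96 -> [-0.03  0.04 13.13] spin -0.001
```

Call:
{"api": "drive_tool", "payload": {"commands": [[0,0,4,0,7],[0,0,8,0,7],[0,0,12,0,7],[0,0,13,0,7],[0,0,13,0,5],[0,0,13,0,3],[0,0,13,0,1],[0,0,13,0,1],[0,0,13,0,1],[0,0,13,0,1],[0,0,13,0,1]], "newtons": 40}}

```text
clock: 35.65
tcp_pos: [0.4486, 0.1035, 0.1294]
tcp_rot: [179.9, 0.0, 96.0]
contact_force: [-1.8, -0.6, 6.2]
opening: 0.0211
grasp_force: 38.9
```

```bash
python3 go.py .4885,-.2555,.229,104
```

```text
now [0.4486 0.1035 0.1294] [179.9   0.   96. ] t 35.65 j1,6 [-1. -7.]
.4885,-.2555,.229,104 -> [-36.13   0.22  -9.95] spin -0.139
```

Call:
{"api": "drive_tool", "payload": {"commands": [[0,0,-2,0,1],[0,0,-5,0,1],[0,0,-8,0,1],[0,0,-10,0,1],[-2,0,-10,-0.01,1],[-5,0,-10,-0.02,1],[-9,0.1,-10,-0.04,1],[-13,0.1,-10,-0.05,1],[-17,0.1,-10,-0.07,1],[-21,0.1,-10,-0.09,1],[-25,0.2,-10,-0.1,1],[-29,0.2,-10,-0.12,1],[-33,0.2,-10,-0.13,1],[-35,0.2,-10,-0.14,1],[-36,0.2,-10,-0.14,1],[-36,0.2,-10,-0.14,1],[-36,0.2,-7,-0.14,1],[-36,0.2,-4,-0.14,1],[-36,0.2,-4,-0.14,1],[-36,0.2,-4,-0.14,1]]}}

```text
clock: 38.15
tcp_pos: [0.4882, -0.2539, 0.169]
tcp_rot: [179.9, 0.1, 104.1]
contact_force: [0.3, -0.4, -1.8]
opening: 0.021
grasp_force: 40.0
```

```bash
python3 go.py .4887,-.2547,.132,104
```

```text
now [ 0.4882 -0.2539  0.169 ] [1.799e+02 1.000e-01 1.041e+02] t 38.15 j1,6 [-39. -53.]
.4887,-.2547,.132,104 -> [-0.09  0.02  3.7 ] spin 0.002
```

Call:
{"api": "drive_tool", "payload": {"commands": [[0,0,1.5,0,1],[0,0,2.8,0,1],[0,0,3.5,0,1],[0,0,3.8,0,1],[0,0,3.9,0,1],[0,0,4,0,1],[0,0,4,0,1]]}}

```text
clock: 39.02
tcp_pos: [0.4876, -0.2546, 0.1323]
tcp_rot: [179.9, 0.1, 104.1]
contact_force: [-9.9, 6.4, 30.4]
opening: 0.0211
grasp_force: 45.0
```

Call:
{"api": "drive_tool", "payload": {"commands": [[0,0,-0.2,0,1],[0,0,-0.25,0,1],[0,0,-0.25,0,1]]}}

```text
clock: 39.4
tcp_pos: [0.4872, -0.2543, 0.1324]
tcp_rot: [-180.0, 0.0, 104.0]
contact_force: [-4.8, 3.5, 14.9]
opening: 0.0207
grasp_force: 42.1
```

Call:
{"api": "drive_tool", "payload": {"commands": [[0,0,0,0,3],[0,0,0,0,5],[0,0,0,0,6],[0,0,-1,0,6],[0,0,-5,0,6],[0,0,-10,0,6],[5,0,-13,0,6],[10,0,-13,0,6],[15,0,-13,0,6],[20,0,-13,0,6],[25,0,-13,0,6],[30,0,-13,0,6],[30,0,-13,0,6],[30,0,-13,0,6]]}}

```text
clock: 41.15
tcp_pos: [0.4152, 0.0364, 0.2609]
tcp_rot: [179.9, 0.1, 104.1]
contact_force: [0.4, 0.3, 0.8]
opening: 0.0601
grasp_force: 0.0
```

```bash
python3 - <<'E'
from h import *
s=snap('side','fin'); t=snap('top')
T0=cv2.imread('pics/top0.png'); S0=cv2.imread('pics/side0.png')
c=lambda f,a,b,e,d,w:cv2.resize(f[a:b,e:d],(w,300),interpolation=cv2.INTER_CUBIC)
cv2.imwrite('pics/f.png',np.vstack([np.hstack([c(T0,185,265,325,435,410),c(S0,240,400,220,360,270)]),np.hstack([c(t['frame'],185,265,325,435,410),c(s['frame'],240,400,220,360,270)])]))
W=world(s); f=s['frame'].astype(int); X,Y,Z=W[...,0],W[...,1],W[...,2]
m=(f[...,0]>f[...,2]+80)&(Z>.07)&(Z<.11)&(abs(Y-.33)<.05)&(X<.56); print(m.sum(),np.nanmean(W[m],0))
E
```

```text
29 [0.49539382 0.32983422 0.08900763]
```

View pics/f.png

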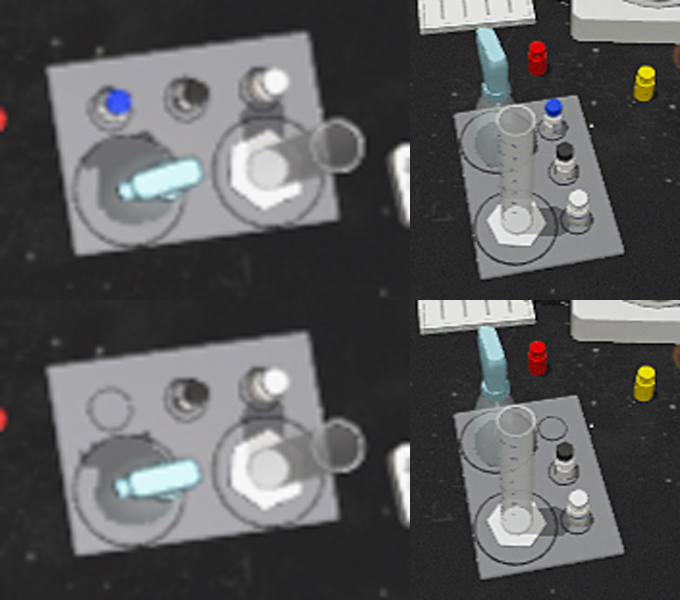

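The before and after crops match to within about 2 mm: both items are upright on their rings and the white and black vials are untouched. The blue vial stands at the middle of the pan. Handing in.

```bash
python3 -c "
from workcell import arm
print(arm.finish_job())"
```

```text
the job is handed in; nothing more can be done
None
```

I handed in the job at about 41 s of the 131 s limit, and no verdict came back: the blue-capped vial stands about 2 mm from the pan centre, the spray bottle and measuring cylinder are back on their rings to within about 2 mm by before/after pictures, and the white and black vials were not moved.

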